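# Load a heat puck into the warming charger at the pass

### The job

Load the warming charger with the round iron puck: first pull the charger's push-pull knob straight out until it clicks and stays out, then lay the round puck flat in the recess of its own shape, setting it down rather than dropping it, and finally push the knob fully home again. Leave the square puck and everything else where they are.

Things in the scene. Friction and masses are not known exactly. Their poses are not given: they have to be found in the camera images.
- charger: Fixed control unit, a low aluminium box with black front, 140 mm deep (x), 200 wide (y), 90 high. Origin: centre of its underside, on the table. +x points out of its back; front face at x = -70 mm. The push-pull knob stands out of the front along x at y = -30, z = 52 mm. A short black rotary dial, 36 mm diameter, 14 mm long, sits on the front at y = +60, z = 52 mm; not to be used.
- knob (a joint): Travel of the push-pull knob, m: 0 = fully home (the start), 0.018 = fully out (towards the unit's -x). A spring detent snaps it to the nearer end: 6 to 7 N start it from either end, the force falls to nothing at mid travel (0.009); beyond that it jumps on by itself and stays.
- knob_face (a point): Centre of the front face of the knob's flat round black head (40 mm diameter, 14 mm thick, reaching back along +x from here); moves with the knob, axes as the charger's. Head sits on a steel stem of 12 mm diameter. With the knob home the gap from front panel to back of head is 36 mm (a 3 mm thick, 22 mm wide collar rings the stem at the panel).
- round_pad: Fixed white ceramic pad, 120 by 120 mm and 22 mm high, with a round recess in the centre of its top: 68 mm diameter, 8 mm deep, flat grey floor. Origin at the centre of its underside. It stands to the left or right of the robot's middle; a pad of the same size with a square recess of 60 mm stands on the other side.
- round_seat (a point): Centre of the floor of the round recess, 14 mm above the table (8 mm below the pad's top). Axes as those of the pad.
- puck: Loose round dark iron puck, 64 mm diameter, 16 mm thick, about 0.4 kg, lying flat on the table. Origin at the centre of its underside. When seated it stands 8 mm proud of the pad.
- puck_center (a point): Centre of the round puck, 8 mm above its underside.
- square_puck: Loose square dark iron puck, 56 by 56 by 16 mm, lying on the table some 120 to 170 mm beside the round one; leave it alone. Origin at the centre of its underside.
- ramekin: White ceramic bowl, 70 mm across and 45 mm high, origin at the centre of its underside; bystander.
- squeeze_bottle: White squeeze bottle with a nozzle, 56 mm across and 178 mm high, origin at the centre of its underside; bystander.
- torch: Kitchen torch on an upright gas can, 66 mm across and 190 mm high, origin at the centre of its underside; bystander.
- side_plate: Dark plate 170 mm across, origin at the centre of its underside; bystander.
- tub: White open tub 120 by 160 by 60 mm, origin at the centre of its underside; bystander.
- spoon: Steel spoon with a wooden handle, about 200 mm long, lying on the table at the left; bystander.
Mind the look-alikes: they are no part of the job. Leave any turquoise look-alike of the puck alone.

How it is judged:
By the outcome, as a careful person would: the job done as asked, in the order asked, and still so for the second after the job is handed in, with the robot touching nothing.
It also fails if it takes over 59 s, if anything falls off the work surface, if the arm or the gripper's body presses on something with over 40 N, if the wrist force passes 120 N, or if a joint passes its speed limit or range.

### The arm

A 7-joint arm with a two-finger parallel gripper is mounted at the origin on the work surface. World frame = base frame: x ahead of the robot, y to its left, z up, the work surface at z = 0. Lengths are in m, angles in rad, forces in N, time in s.
With the tool pointing down it reaches from about 0.35 to 0.9 m from the base axis. Payload 8.1 kg.
Tool frame: the origin (TCP) lies where the fingers leave the gripper's body, on its centre line; the fingertips stand 66 mm ahead of it and the grasp point (between the pads) lies 47 mm ahead of it (arm.tip_reach is the distance from the TCP to the fingertips, in m); z points along the fingers, y is the direction in which the jaws open and shut (so a half turn about z gives the same grasp; the last joint's range is limited). The gripper opens to 92 mm and grips with 3 to 60 N. Pads are 19 mm wide; open, the fingers measure 130 mm over their backs; the gripper's body (75 mm by 190 mm) begins 47 mm behind the grasp point.
Start: joints at [-1.28, 0.434, 0.025, 1.573, -0.012, 1.134, -0.075], TCP at [0.24, 0.577, 0.292] pointing down, gripper open.
Joint ranges: [-2.62, 2.62], [-0.44, 2.09], [-1.27, 1.32], [0.08, 2.57], [-1.32, 4.46], [0.12, 2], [-2.74, 2.74]. Speed limits (rad/s): [2.22, 2.22, 3.01, 3.01, 3.14, 3.14, 3.14].

### API

Orientations are given as a rotation vector (axis times angle).
In Python, from cell import arm gives the robot as it stands.
- The arm moves only by the tool carry_out, never from a script. Its argument "plan" is a list of rows, each a list of 5 numbers: the shift along the world's x, y, z in cm, then the turn about the world's z in rad, then the finger opening in cm, from 0 to 9.18. In form: [[tx, ty, tz, spin, fingers], ...]. A call has 1 to 20 rows; each row is the pose to reach, as a shift and turn from the pose measured when the call began; what a row does not reach only later rows make up. A row lasts 1/10 s, in which the tool goes at most 50 mm and 8.59 degrees, less where a joint would pass 70% of its speed; a pose out of reach is approached as far as the arm can. A call with a gripper value outside its range is refused whole. The fingers move at their own pace and stop on an object; "squeeze" is the grip in N (left out, the last holds). Time passes only in rows, so rows that repeat a pose let the fingers close. It gives the time, the measured TCP pose, the force and the opening at its end, in the units of the state.
- arm.observe(): the state, without advancing time (a new reading comes with each control period).
- arm.get_image(name): name is "scene" or "side" or "wrist"; returns (picture, depth): 480x640x3 uint8, red, green, blue; 480x640 float32, m along the optical axis (not along the pixel's ray), 0 where there is no reading.
- arm.get_calibration(name): a dict with "intrinsics" (3x3 intrinsics, pixels), "D" ([k1, k2, p1, p2, k3] as OpenCV has them; the pictures are not rectified), "rvec" (rotation vector, rad) and "tvec" (3), from world to camera coordinates, as OpenCV has them; the wrist camera has in their place "tool_from_camera" (4x4, takes a point from camera to tool coordinates, whose origin is the TCP and whose axes are the flange's). Camera axes: x right, y down, z forward; pixel columns grow to the right and rows downward; lengths in m; the calibration is good to about 2 mm. A picture is of the moment at which its call begins: read the wrist's pose just before it. get_calibration takes no time and is no camera call.
- arm.sign_off(): hands the job in, once; it reports no verdict.
The state is a dict: "clock": time; "joints": joint angles; "dq": joint speeds; "joint_efforts": joint torques, N m; "position": TCP position; "ee_rot": TCP orientation; "force": force on the tool from outside, world axes, zero at the start; "ft_torque": the same for the moment, N m; "width": opening from 0.0 (shut) to 1.0 (fully open).
Only numpy, scipy, OpenCV 4.12 (cv2) and the standard library are available. Lean on these libraries where they do the work, as an engineer would, in place of code of your own. Each camera call takes 0.05 s, during which the arm holds its last target. There are 200 camera calls.

## Working session

There is one attempt and no reset: what is moved stays moved. The work goes in short steps, Python scripts to look and compute and a tool call to move; the robot and the scene stay as the last step left them, time stands still between calls to the robot, and variables do not carry over. Pictures are saved under pics/ and viewed, about 8 in all and at most 12, crops included, and the job is handed in when it is done.

Besides the shell and the picture viewer there is one more tool, called after ">>>" by a JSON object that holds its "op" and its "data". carry_out: Moves the arm, as the interface text tells. Its arguments: {"type":"object","properties":{"plan":{"type":"array"},"squeeze":{"type":"number"}},"required":["plan"]}

```bash
ls; mkdir -p pics
cat > h.py <<'E'
from cell import arm
import numpy as np, cv2
from scipy.spatial.transform import Rotation as R
def snap(name,fn):
    o=arm.observe(); p,d=arm.get_image(name); cv2.imwrite('pics/'+fn+'.png',p[:,:,::-1]); np.savez('pics/'+fn,d=d,pos=o['position'],rot=o['ee_rot']); return p,d
def world(name,fn,uvs,r=2):
    """pixels -> world via depth (median around pixel)"""
    c=arm.get_calibration(name); f=np.load('pics/'+fn+'.npz'); K=np.array(c['intrinsics']); D=np.array(c['D'])
    out=[]
    for u,v in uvs:
        w=f['d'][int(v)-r:int(v)+r+1,int(u)-r:int(u)+r+1]; z=np.median(w[w>0]) if (w>0).any() else np.nan
        x,y=cv2.undistortPoints(np.array([[[u,v]]],float),K,D)[0,0]; p=np.array([x*z,y*z,z])
        if name=='wrist':
            T=np.array(c['tool_from_camera']); p=T[:3,:3]@p+T[:3,3]; p=R.from_rotvec(f['rot']).as_matrix()@p+f['pos']
        else:
            p=R.from_rotvec(np.ravel(c['rvec'])).as_matrix().T@(p-np.ravel(c['tvec']))
        out.append(p)
    return np.array(out)
E
python3 - <<'E'
from h import *
np.set_printoptions(precision=3,suppress=True)
for k,v in arm.observe().items(): print(k,v)
for n in('scene','side'): snap(n,n+'0')
E
```

```text
pics
clock 0.0
joints [-1.28   0.435  0.025  1.574 -0.012  1.134 -0.075]
dq [ 0.001  0.     0.    -0.    -0.     0.    -0.   ]
joint_efforts [ -0.    -66.784   0.985 -31.446  -0.06    0.043   0.   ]
position [0.24  0.577 0.291]
ee_rot [-0.615 -3.081  0.002]
force [ 0.013 -0.263  0.198]
ft_torque [-0.021  0.021 -0.013]
width 1.000418841659976
```

View pics/scene0.png

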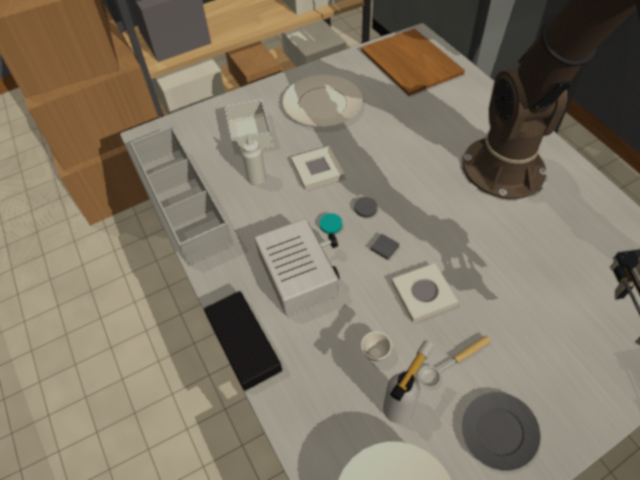

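View pics/side0.png

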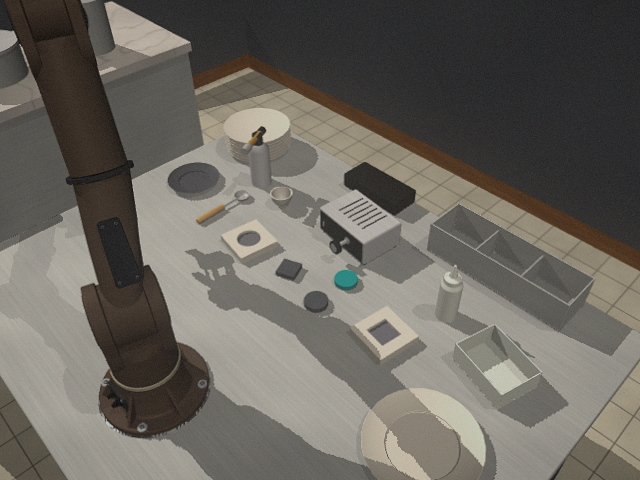

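Run:
```python
from h import *
np.set_printoptions(precision=3,suppress=True)
a=cv2.imread('pics/scene0.png')[180:320,250:470]; b=cv2.imread('pics/side0.png')[190:340,215:415]
f=lambda i:cv2.resize(i,(800,int(i.shape[0]*800/i.shape[1])),interpolation=cv2.INTER_CUBIC)
cv2.imwrite('pics/c1.png',f(a)); cv2.imwrite('pics/c2.png',f(b))
print(world('scene','scene0',[(366,206),(384,245),(331,223),(425,290),(300,262),(317,166)],1))
print(world('side','side0',[(316,299),(289,268),(346,278),(248,239),(360,220),(384,331)],1))
```

```text
[[ 0.439 -0.074  0.018]
 [ 0.468  0.06   0.017]
 [ 0.551 -0.072  0.018]
 [ 0.455  0.224  0.016]
 [ 0.699  0.04   0.091]
 [ 0.48  -0.277  0.015]]
[[ 0.441 -0.078  0.013]
 [ 0.466  0.056  0.014]
 [ 0.55  -0.08   0.013]
 [ 0.46   0.228  0.013]
 [ 0.689  0.002  0.085]
 [ 0.489 -0.271  0.012]]
```

View pics/c1.png

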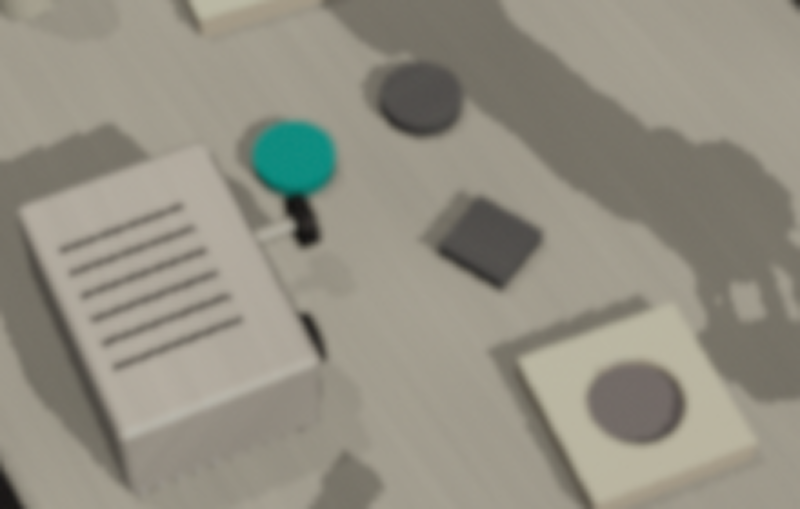

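View pics/c2.png

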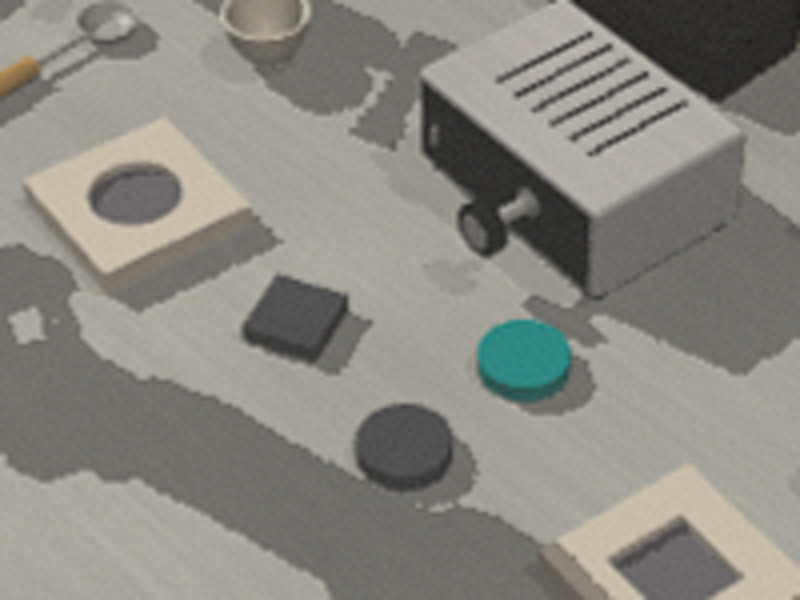

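```bash
cat >> h.py <<'E'
def plane(name,fn,uvs,z):
    """pixels -> world on the horizontal plane z"""
    c=arm.get_calibration(name); f=np.load('pics/'+fn+'.npz'); out=[]
    n=cv2.undistortPoints(np.array(uvs,float).reshape(-1,1,2),np.array(c['intrinsics']),np.array(c['D']))[:,0]
    if name=='wrist':
        T=np.array(c['tool_from_camera']); Rt=R.from_rotvec(f['rot']).as_matrix(); A=Rt@T[:3,:3]; o=Rt@T[:3,3]+f['pos']
    else:
        A=R.from_rotvec(np.ravel(c['rvec'])).as_matrix().T; o=-A@np.ravel(c['tvec'])
    for x,y in n:
        d=A@np.array([x,y,1]); out.append(o+d*(z-o[2])/d[2])
    return np.array(out)
E
python3 - <<'E'
from h import *
np.set_printoptions(precision=4,suppress=True)
q=np.array([(20,210),(205,145),(322,362),(130,432)])*.275+[250,180]
p=plane('scene','scene0',q,.09); print(p)
s=np.array([(422,73),(563,0),(743,138),(593,215)])*.25+[215,190]
r=plane('side','side0',s,.09); print(r)
for a in(p[[1,2,3,0]],r[[3,0,1,2]]): # FR,FL,BL,BR
    c=a[:,:2].mean(0); d=(a[2]+a[3]-a[0]-a[1])[:2]; e=(a[1]+a[2]-a[0]-a[3])[:2]
    print(c,np.hypot(*d)/2,np.hypot(*e)/2,np.arctan2(d[1],d[0]),np.arctan2(e[1],e[0])-np.pi/2)
    y=np.arctan2(d[1],d[0]); print('knob face',c+R.from_euler('z',y).as_matrix()[:2,:2]@[-.12,-.03])
print(world('scene','scene0',[(333,237)],0),world('side','side0',[(335,247)],1))
o=arm.observe();print(R.from_rotvec(o['ee_rot']).as_matrix()); print(arm.get_calibration('wrist')['tool_from_camera'])
E
```

```text
[[ 0.7604 -0.0796  0.09  ]
 [ 0.6257 -0.0642  0.09  ]
 [ 0.6446  0.1283  0.09  ]
 [ 0.7741  0.1114  0.09  ]]
[[ 0.6416  0.1126  0.09  ]
 [ 0.7746  0.1003  0.09  ]
 [ 0.7508 -0.0941  0.09  ]
 [ 0.62   -0.0746  0.09  ]]
[0.7012 0.024 ] 0.13307936120768768 0.19246539312849206 -0.12190633257829449 -0.0848897063122922
knob face [0.5784 0.0088]
[0.6967 0.0111] 0.132836705355871 0.19215202898917275 -0.12023989062295182 -0.11856336499580622
knob face [ 0.574  -0.0043]
[[0.5878 0.0038 0.0705]] [[ 0.5791 -0.009   0.0611]]
[[-0.9234  0.3837 -0.0004]
 [ 0.3837  0.9234 -0.0013]
 [-0.0001 -0.0014 -1.    ]]
[[-0.0002 -0.9648 -0.263   0.0703]
 [ 1.      0.0001 -0.0011 -0.0011]
 [ 0.0011 -0.263   0.9648 -0.0928]
 [ 0.      0.      0.      1.    ]]
```

>>> {"op": "carry_out", "data": {"plan": [[32,-57.7,0,0.28,9.1],[32,-57.7,0,0.28,9.1],[32,-57.7,0,0.28,9.1],[32,-57.7,0,0.28,9.1],[32,-57.7,0,0.28,9.1],[32,-57.7,0,0.28,9.1],[32,-57.7,0,0.28,9.1],[32,-57.7,0,0.28,9.1],[32,-57.7,0,0.28,9.1],[32,-57.7,0,0.28,9.1],[32,-57.7,0,0.28,9.1],[32,-57.7,0,0.28,9.1],[32,-57.7,0,0.28,9.1],[32,-57.7,0,0.28,9.1],[32,-57.7,0,0.28,9.1],[32,-57.7,0,0.28,9.1],[32,-57.7,0,0.28,9.1],[32,-57.7,0,0.28,9.1]], "squeeze": 40}}

```text
clock: 1.9
position: [0.5592, 0.0016, 0.2915]
ee_rot: [-0.174, -3.136, 0.001]
force: [-0.1, -0.1, -0.9]
width: 0.986
```

Run:
```python
from h import *
snap('wrist','w1'); o=arm.observe(); print(o['clock'],o['position'],o['ee_rot'],o['force'])
```

```text
1.95 [0.55934746 0.00131884 0.29163357] [-1.74975618e-01 -3.13669469e+00  1.44379770e-03] [-0.2838867  -0.57542973  0.43570867]
```

View pics/w1.png

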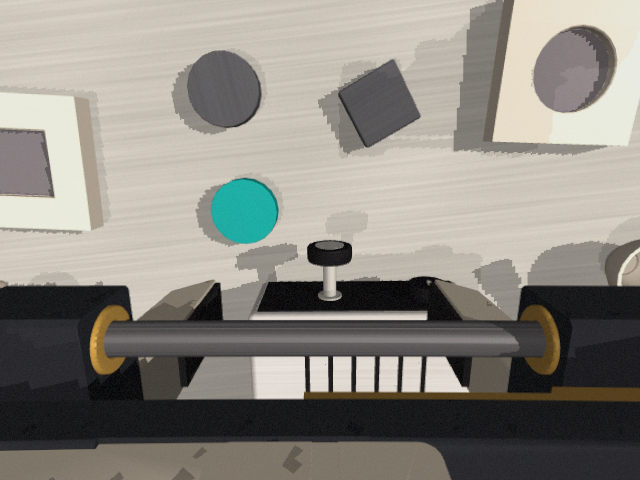

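Run:
```python
from h import *
np.set_printoptions(precision=4,suppress=True)
e=plane('wrist','w1',[(256,312),(428,312)],.09); print('front edge',e, np.arctan2(*(e[1]-e[0])[:2]))
print('head sides',plane('wrist','w1',[(307,251),(352,251)],.052)); print('face ctr',plane('wrist','w1',[(330,244)],.052), 'stem',plane('wrist','w1',[(330,280),(330,296)],.058))
print('depth head',world('wrist','w1',[(330,244),(318,256),(330,256),(342,256),(330,260),(330,280),(330,318)],1))
print('puck',world('wrist','w1',[(224,89),(245,211)]), plane('wrist','w1',[(188,88),(261,88),(224,50),(224,127)],.012))
print('seat',world('wrist','w1',[(575,70)]),plane('wrist','w1',[(533,69),(615,65),(574,27),(574,112)],.022))
```

```text
front edge [[ 0.6217 -0.0641  0.09  ]
 [ 0.6374  0.0775  0.09  ]] 0.11003662641638842
head sides [[ 0.585  -0.0187  0.052 ]
 [ 0.5895  0.0214  0.052 ]]
face ctr [[0.5808 0.0025 0.052 ]] stem [[ 0.6126 -0.001   0.058 ]
 [ 0.628  -0.0027  0.058 ]]
depth head [[ 0.5814  0.0024  0.0499]
 [ 0.5854 -0.0085  0.0695]
 [ 0.5857  0.0017  0.0723]
 [ 0.5879  0.0118  0.069 ]
 [ 0.5893  0.0013  0.072 ]
 [ 0.6123 -0.001   0.0588]
 [ 0.6345 -0.0038  0.0888]]
puck [[ 0.4385 -0.0763  0.0162]
 [ 0.5487 -0.0761  0.0166]] [[ 0.4337 -0.1091  0.012 ]
 [ 0.4407 -0.0442  0.012 ]
 [ 0.4068 -0.0714  0.012 ]
 [ 0.47   -0.0833  0.012 ]]
seat [[0.4584 0.2307 0.0147]] [[0.4538 0.1912 0.022 ]
 [0.4592 0.2589 0.022 ]
 [0.4258 0.2231 0.022 ]
 [0.4932 0.2278 0.022 ]]
```

>>> {"op": "carry_out", "data": {"plan": [[2.7,0.05,-5,0,8],[2.7,0.05,-9,0,8],[2.7,0.05,-13,0,8],[2.7,0.05,-16,0,8],[2.7,0.05,-18,0,8],[2.7,0.05,-19.2,0,8],[2.7,0.05,-19.2,0,8],[2.7,0.05,-19.2,0,8]]}}

```text
clock: 2.75
position: [0.5868, 0.0021, 0.1005]
ee_rot: [0.174, 3.136, -0.001]
force: [-0.1, -0.2, 0.4]
width: 0.872
```

Run:
```python
from h import *
snap('wrist','w2'); o=arm.observe(); print(o['clock'],o['position'],o['ee_rot'],o['force'])
```

```text
2.8 [0.58709071 0.00197267 0.10082464] [ 1.74729216e-01  3.13494672e+00 -9.31372364e-04] [-0.73076835  0.54158903 -0.30705584]
```

View pics/w2.png

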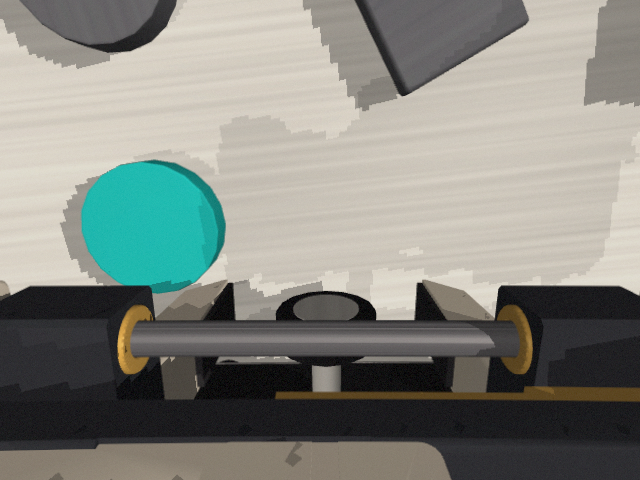

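The head (276–376, row ~325) is centred between the pads (234 and 416). I'll close the gripper on it.

>>> {"op": "carry_out", "data": {"plan": [[0,0,0,0,5],[0,0,0,0,3.5],[0,0,0,0,3.5],[0,0,0,0,3.5],[0,0,0,0,3.5],[0,0,0,0,3.5]], "squeeze": 40}}

```text
clock: 3.4
position: [0.5871, 0.0025, 0.1009]
ee_rot: [0.174, 3.135, -0.0]
force: [-0.4, -0.1, 0.9]
width: 0.429
```

>>> {"op": "carry_out", "data": {"plan": [[-0.3,0.03,0,0,3.5],[-0.6,0.07,0,0,3.5],[-0.9,0.1,0,0,3.5],[-1.2,0.13,0,0,3.5],[-1.5,0.17,0,0,3.5],[-1.8,0.2,0,0,3.5],[-1.9,0.21,0,0,3.5],[-1.9,0.21,0,0,3.5],[-1.9,0.21,0,0,3.5]]}}

```text
clock: 4.3
position: [0.569, 0.0044, 0.1009]
ee_rot: [0.174, 3.133, -0.0]
force: [5.5, -1.5, -3.9]
width: 0.422
```

>>> {"op": "carry_out", "data": {"plan": [[0.1,-0.01,0,0,4.5],[0.1,-0.01,0,0,6],[0.1,-0.01,0,0,8],[0.1,-0.01,0,0,8],[0.1,-0.01,3,0,8],[0,0,7,0,8],[-2,0,11,0,8],[-6,-2.5,13,0,8.5],[-9.5,-5,13,0,9.1],[-13,-8.1,13,0,9.1],[-13,-8.1,11,0,9.1],[-13,-8.1,10,0,9.1],[-13,-8.1,10,0,9.1],[-13,-8.1,10,0,9.1]]}}

```text
clock: 5.7
position: [0.4396, -0.076, 0.2009]
ee_rot: [0.173, 3.134, -0.0]
force: [0.2, -0.2, -0.0]
width: 0.994
```

Run:
```python
from h import *
snap('wrist','w3'); snap('side','side1'); o=arm.observe(); print(o['clock'],o['position'],o['ee_rot'],o['force'])
a=cv2.imread('pics/w3.png'); b=cv2.imread('pics/side1.png')[190:310,310:410]
cv2.imwrite('pics/c3.png',np.hstack([cv2.resize(a,(480,360)),cv2.resize(b,(300,360),interpolation=2)]))
np.set_printoptions(precision=4,suppress=True)
print(world('side','side0',[(260,165),(281,195)],1),world('scene','scene0',[(396,410),(376,346)],1))
```

```text
5.8 [ 0.43979531 -0.07615214  0.20120514] [ 1.72764231e-01  3.13287320e+00 -4.38850720e-04] [-0.40057556 -0.32759706 -0.11097112]
[[0.6562 0.402  0.0872]
 [0.6583 0.3101 0.0179]] [[0.6988 0.4501 0.0834]
 [0.6366 0.285  0.009 ]]
```

View pics/c3.png

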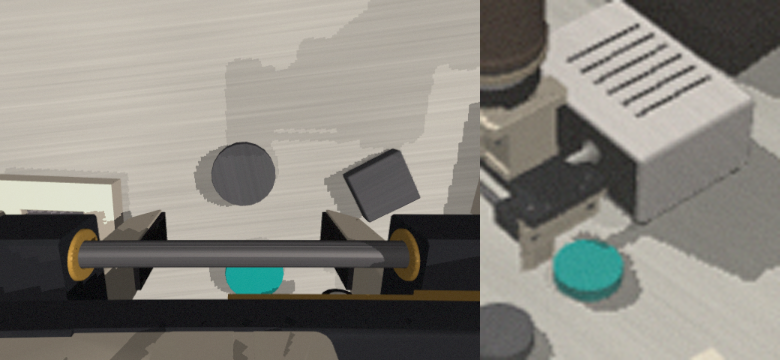

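Run:
```python
from h import *
np.set_printoptions(precision=4,suppress=True)
p,d=snap('scene','scene1')
a=cv2.imread('pics/scene0.png')[200:300,270:370]; b=cv2.imread('pics/scene1.png')[200:300,270:370]
cv2.imwrite('pics/c4.png',np.hstack([cv2.resize(i,(400,400),interpolation=2) for i in(a,b)]))
g=cv2.imread('pics/w3.png'); hsv=cv2.cvtColor(g,cv2.COLOR_BGR2HSV)
x,y=324,232; m=np.zeros(g.shape[:2],np.uint8); m[180:280,265:380]=(g[180:280,265:380].max(2)<105)*255
cs,_=cv2.findContours(m,0,1); c=max(cs,key=cv2.contourArea); print(cv2.boundingRect(c),cv2.contourArea(c))
u,v,w,h=cv2.boundingRect(c)
print(plane('wrist','w3',[(u,v+h/2),(u+w,v+h/2),(u+w/2,v),(u+w/2,v+h),(u+w/2,v+h/2)],.016), world('wrist','w3',[(u+w/2,v+h/2)]))
```

```text
(282, 189, 85, 85) 5541.0
[[ 0.4333 -0.1084  0.016 ]
 [ 0.4402 -0.0459  0.016 ]
 [ 0.4056 -0.0737  0.016 ]
 [ 0.4699 -0.0808  0.016 ]
 [ 0.4368 -0.0771  0.016 ]] [[ 0.4367 -0.0771  0.0161]]
```

View pics/c4.png

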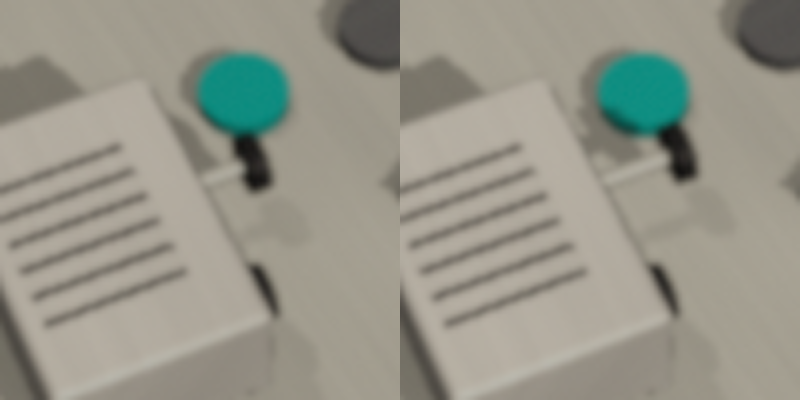

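The knob is out and stays out: the stem is clearly longer than before, and the head has moved from (253,163) to (278,155) in panel coordinates. Next I'll grip the dark round puck by its upper half.

>>> {"op": "carry_out", "data": {"plan": [[-0.25,-0.1,-4,0,9.1],[-0.25,-0.1,-8,0,9.1],[-0.25,-0.1,-10.5,0,9.1],[-0.25,-0.1,-12,0,9.1],[-0.25,-0.1,-12.5,0,9.1],[-0.25,-0.1,-12.5,0,9.1],[-0.25,-0.1,-12.5,0,7.5],[-0.25,-0.1,-12.5,0,6],[-0.25,-0.1,-12.5,0,6],[-0.25,-0.1,-12.5,0,6],[-0.25,-0.1,-12.5,0,6]], "squeeze": 40}}

```text
clock: 6.95
position: [0.4376, -0.077, 0.0767]
ee_rot: [0.172, 3.132, 0.0]
force: [-0.7, 1.4, 6.9]
width: 0.676
```

>>> {"op": "carry_out", "data": {"plan": [[0,0,1,0,6],[0,0,3,0,6],[0,0,6,0,6],[0,0,10,0,6],[0,0,12,0,6],[0,0,12,0,6]]}}

```text
clock: 7.55
position: [0.4387, -0.0772, 0.1995]
ee_rot: [0.172, 3.127, 0.001]
force: [0.6, 0.2, -4.8]
width: 0.676
```

Run:
```python
from h import *
snap('wrist','w4'); o=arm.observe(); print(o['clock'],o['position'],o['ee_rot'],o['force'],o['width'])
```

```text
7.6 [ 0.43789269 -0.07696343  0.19777412] [1.72068313e-01 3.12920437e+00 6.73584110e-04] [ 0.09179137  0.37141386 -4.8119132 ] 0.6793517871623764
```

View pics/w4.png

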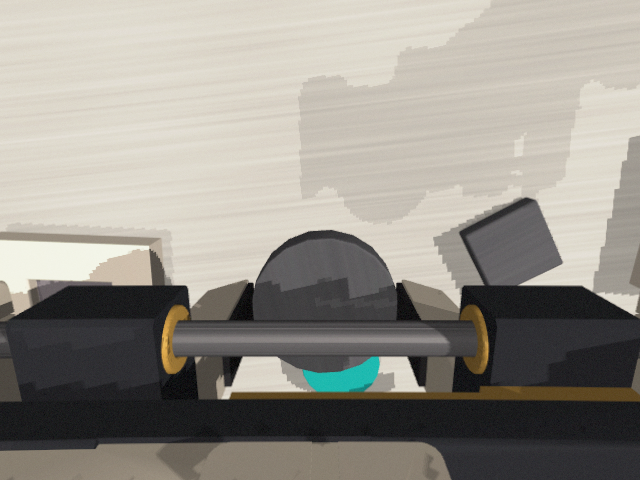

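>>> {"op": "carry_out", "data": {"plan": [[1,4,0,0,6],[2,8,0,0,6],[3,12,0,0,6],[5,16,0,0,6],[6,20,0,0,6],[8,24,0,0,6],[9,28,0,0,6],[9,29.5,0,0,6],[9,30.2,0,0,6],[9,30.2,0,0,6],[9,30.2,0,0,6],[9,30.2,0,0,6]]}}

```text
clock: 8.8
position: [0.5279, 0.223, 0.1976]
ee_rot: [0.176, 3.129, -0.001]
force: [-1.2, -0.1, -3.2]
width: 0.675
```

Run:
```python
from h import *
snap('wrist','w5'); o=arm.observe(); print(o['clock'],o['position'],o['ee_rot'],o['force'],o['width'])
np.set_printoptions(precision=4,suppress=True)
print(world('wrist','w4',[(265,300),(325,250),(325,300),(385,300)]))
```

```text
8.85 [0.52795635 0.22331865 0.19780484] [ 1.75449097e-01  3.12904970e+00 -2.26652019e-04] [-0.73304953  0.36640887 -3.68993729] 0.6778233840650117
[[ 0.4331 -0.1035  0.139 ]
 [ 0.4138 -0.0755  0.1388]
 [ 0.4358 -0.0779  0.1394]
 [ 0.4387 -0.0524  0.1391]]
```

View pics/w5.png

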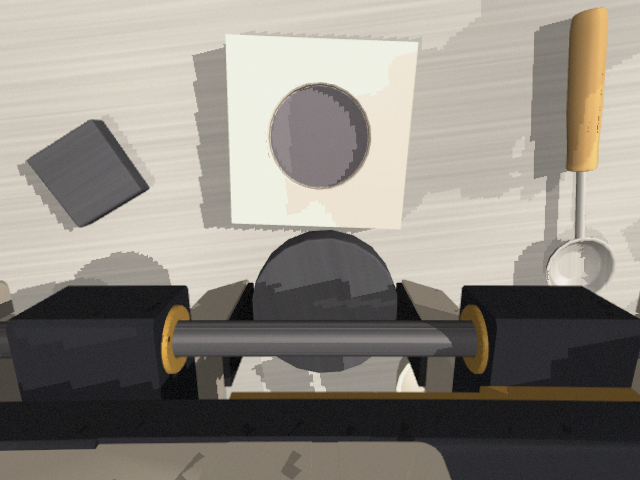

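```bash
cat >> h.py <<'E'
def proj(fn,P):
    c=arm.get_calibration('wrist'); f=np.load('pics/'+fn+'.npz'); T=np.array(c['tool_from_camera']); Rt=R.from_rotvec(f['rot']).as_matrix()
    X=((P-f['pos'])@Rt-T[:3,3])@T[:3,:3]
    return cv2.projectPoints(X,np.zeros(3),np.zeros(3),np.array(c['intrinsics']),np.array(c['D']))[0][:,0]
def circ(fn,z,box,x0):
    from scipy.optimize import least_squares
    t=np.linspace(0,2*np.pi,200)
    def f(q):
        u=proj(fn,np.c_[q[0]+q[2]*np.cos(t),q[1]+q[2]*np.sin(t),t*0+z]); return [a-b for a,b in zip((*u.min(0),*u.max(0)),box) if b is not None]
    s=least_squares(f,[*x0],x_scale=.01); return s.x,s.fun
E
python3 - <<'E'
from h import *
np.set_printoptions(precision=4,suppress=True)
g=cv2.imread('pics/w5.png'); print(g[225:245,325].max(1), g[366:376,300].max(1)); print(g[76:90,320].max(1),g[182:194,320].max(1),g[135,262:276].max(1),g[135,364:376].max(1))
print('rim',circ('w5',.022,(269,82,370,189),(.46,.225,.034)))
f=np.load('pics/w5.npz')['pos']
for top in (236,238): print('puck',circ('w5',f[2]-.0600,(253,top,397,372),(*f[:2],.032)))
E
```

```text
[237 211 152 151 137  66  50  52  49  52  51  53  59  68  88  91  89  92
  92  89] [ 73  70  84 143 154 148 153 153 155 157]
[240 241 241 241 241 240 177 153  88 149  98  94  93  90] [129 130 132 132 149 187 176 205 235 237 235 236] [242 240 241 240 238 236 220 182 202 133 145 147 149 147] [ 90  88  88 110 121 146 161 234 239 239 239 239]
rim (array([0.4588, 0.226 , 0.034 ]), array([-0.4679,  0.4327,  0.4684, -0.4683]))
puck (array([0.528 , 0.2219, 0.0312]), array([-0.8807,  0.914 ,  0.8801, -1.0058]))
puck (array([0.5285, 0.2218, 0.031 ]), array([-0.4065,  0.4223,  0.4062, -0.4644]))
```

>>> {"op": "carry_out", "data": {"plan": [[-3,0.2,0,0,6],[-6,0.4,0,0,6],[-6.95,0.4,-2,0,6],[-6.95,0.4,-5,0,6],[-6.95,0.4,-8,0,6],[-6.95,0.4,-9.3,0,6],[-6.95,0.4,-9.4,0,6],[-6.95,0.4,-9.4,0,6],[-6.95,0.4,-9.4,0,6]]}}

```text
clock: 9.75
position: [0.4594, 0.2275, 0.1051]
ee_rot: [0.176, 3.127, 0.002]
force: [0.0, 0.4, -4.4]
width: 0.682
```

Run:
```python
from h import *
snap('wrist','w6'); o=arm.observe(); print(o['clock'],o['position'],o['ee_rot'],o['force'],o['width'])
```

```text
9.8 [0.45932138 0.22760307 0.1050739 ] [1.75855222e-01 3.12715719e+00 1.90300059e-03] [ 0.49368996  0.0878757  -3.9536091 ] 0.679932425327519
```

View pics/w6.png

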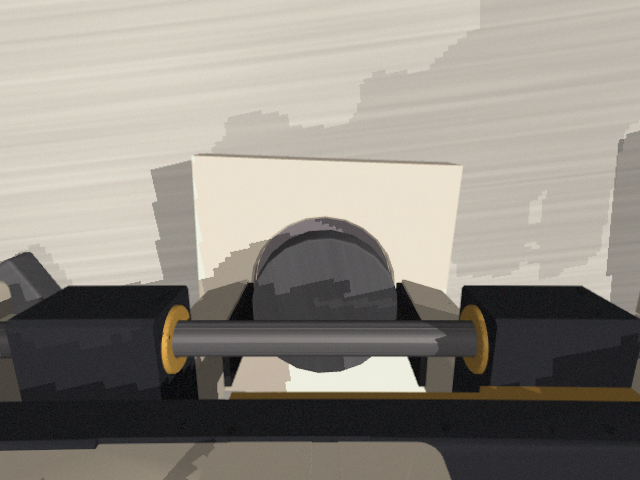

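Run:
```python
from h import *
from scipy.optimize import least_squares
np.set_printoptions(precision=4,suppress=True)
g=cv2.imread('pics/w6.png').max(2).astype(float); g=cv2.GaussianBlur(g,(3,3),0)
def fit(fn,z,r,c0,lo,hi,ang,thr):
    pts=[]
    for a in ang:  # scan inward along image rays from outside
        d=np.array([np.cos(a),-np.sin(a)])
        R_=np.arange(hi,lo,-.25); uv=c0+R_[:,None]*d; v=cv2.remap(g.astype(np.float32),uv[:,0].astype(np.float32)[None],uv[:,1].astype(np.float32)[None],1)[0]
        k=np.argmax(v<thr); 
        if v[k]<thr and k>0: pts.append(uv[k])
    pts=np.array(pts); t=np.linspace(0,2*np.pi,1440)
    def f(q):
        u=proj(fn,np.c_[q[0]+r*np.cos(t),q[1]+r*np.sin(t),t*0+z]); return np.min(np.hypot(*(pts[:,None]-u[None]).transpose(2,0,1)),1)
    s=least_squares(f,np.load('pics/'+fn+'.npz')['pos'][:2],x_scale=.01,diff_step=1e-3,loss='soft_l1'); print(len(pts),s.x,s.fun.round(1))
A=np.radians(np.arange(35,150,5)); c=np.array([324.,300.])
print('rim'); fit('w6',.022,.034,c,55,110,A,215)
print('puck lower edge'); fit('w6',.1051-.0767,.032,c,55,110,A,70)
print('puck top edge cols',[np.round(g[300,248:262]),np.round(g[300,388:402])])
o=arm.observe(); print(proj('w6',np.array([[o['position'][0],o['position'][1],.045]])))
```

```text
rim
23 [0.4581 0.2255] [ 1.5  0.8  0.4  0.6  0.   0.3  0.2  0.5  0.2  0.6  0.6  0.3  0.9  0.7
  0.6  1.   0.5  0.8  0.8  0.2  3.3  9.2 12. ]
puck lower edge
23 [0.4616 0.2256] [0.2 0.2 0.1 0.7 0.2 0.2 0.8 0.5 0.5 0.2 0.3 0.8 0.6 0.1 0.2 0.4 0.2 0.4
 0.1 0.3 0.2 0.2 0.6]
puck top edge cols [array([14., 14., 16., 24., 41., 57., 62., 61., 60., 60., 61., 61., 60.,
       61.]), array([70., 70., 71., 70., 66., 64., 64., 64., 54., 34., 19., 16., 17.,
       17.])]
[[327.3906 306.119 ]]
```

Run:
```python
from h import *
np.set_printoptions(precision=4,suppress=True)
f=np.load('pics/w5.npz')['pos']; Z=f[2]-.0767
yaw=-.11; ax=np.array([np.cos(yaw),np.sin(yaw),0]); cy=np.array([-np.sin(yaw),np.cos(yaw),0])
for n,u,v,z in [('low near',325,229.5,Z),('top near',325,238,Z+.016),('top far',325,370.5,Z+.016),('left',253,305,Z+.016),('right',397,305,Z+.016)]:
    p=plane('wrist','w5',[(u,v)],z)[0]-[f[0],f[1],0]; print(n,p@ax,p@cy)
g=cv2.imread('pics/w5.png').max(2); print(g[362:376,325],g[300,248:258],g[300,392:402])
d=np.load('pics/w5.npz')['d']; print(d[225:242,325],d[364:376,325])
```

```text
low near -0.02994899993880488 -0.0010061250196055432
top near -0.03028135903240689 -0.0010070745739482081
top far 0.03172314658287445 -0.0011421825139076962
left -0.000504010887495842 -0.03204821379805936
right -0.0003815613138596521 0.029888860555062378
[ 71  70  69  67  69  68  68  70  68  61 125 149 154 151] [18  7 20 18 44 63 65 61 63 66] [73 69 72 71 69 31 16 16 21 14]
[0.2746 0.2754 0.2968 0.298  0.2986 0.1721 0.1705 0.1683 0.1669 0.1656
 0.1636 0.1611 0.1612 0.1595 0.1597 0.1594 0.1592] [0.174  0.1743 0.1748 0.1745 0.1737 0.1741 0.1754 0.1764 0.332  0.3313
 0.3338 0.3321]
```

>>> {"op": "carry_out", "data": {"plan": [[-0.27,0,-0.3,0,6],[-0.27,0,-0.4,0,6],[-0.27,0,-0.4,0,6],[-0.27,0,-0.4,0,6]]}}

```text
clock: 10.2
position: [0.4566, 0.2276, 0.1011]
ee_rot: [0.176, 3.127, 0.002]
force: [0.6, -0.4, -3.1]
width: 0.677
```

Run:
```python
from h import *
np.set_printoptions(precision=4,suppress=True)
snap('wrist','w7'); o=arm.observe(); print(o['clock'],o['position'],o['force'],o['width'])
g=cv2.resize(cv2.imread('pics/w7.png')[200:350,230:420],(760,600),interpolation=2); cv2.imwrite('pics/c7.png',g)
```

```text
10.25 [0.4566 0.2276 0.1011] [ 0.2128  0.115  -3.8108] 0.6807506587202715
```

View pics/c7.png

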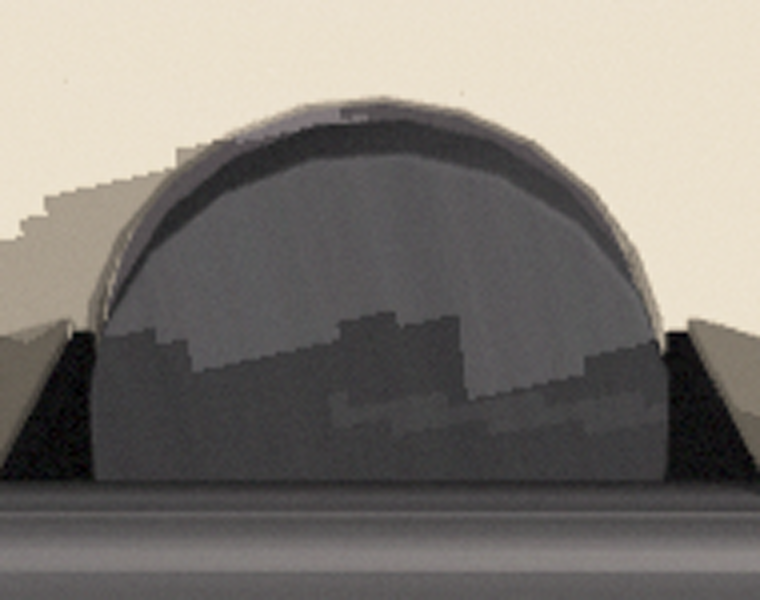

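>>> {"op": "carry_out", "data": {"plan": [[0,-0.05,0,0,6],[0,-0.05,-0.15,0,6],[0,-0.05,-0.3,0,6],[0,-0.05,-0.4,0,6],[0,-0.05,-0.5,0,6],[0,-0.05,-0.6,0,6],[0,-0.05,-0.6,0,6]]}}

```text
clock: 10.95
position: [0.4566, 0.2271, 0.095]
ee_rot: [0.176, 3.127, 0.002]
force: [0.7, -0.1, -3.4]
width: 0.678
```

>>> {"op": "carry_out", "data": {"plan": [[0,0,-0.1,0,6],[0,0,-0.2,0,6],[0,0,-0.3,0,6],[0,0,-0.38,0,6],[0,0,-0.42,0,6],[0,0,-0.42,0,6]]}}

```text
clock: 11.55
position: [0.4566, 0.2271, 0.0909]
ee_rot: [0.176, 3.127, 0.002]
force: [-1.5, 0.1, -2.6]
width: 0.678
```

>>> {"op": "carry_out", "data": {"plan": [[0,0,-0.05,0,6],[0,0,-0.08,0,6],[0,0,-0.08,0,6]]}}

```text
clock: 11.85
position: [0.4566, 0.2271, 0.0907]
ee_rot: [0.176, 3.127, 0.002]
force: [-3.8, -2.3, 10.0]
width: 0.68
```

>>> {"op": "carry_out", "data": {"plan": [[0,0,0,0,6.8],[0,0,0,0,7.5],[0,0,0,0,8.5],[0,0,0,0,9],[0,0,2,0,9],[0,0,5,0,9],[0,0,9,0,9],[2,-2,11,0,8],[5,-2,11,0,8],[7,-2,11,0,8],[7,-2,11,0,8],[7,-2,11,0,8]]}}

```text
clock: 13.05
position: [0.5264, 0.2069, 0.2003]
ee_rot: [0.177, 3.128, 0.002]
force: [-0.5, 0.4, -0.3]
width: 0.873
```

Run:
```python
from h import *
np.set_printoptions(precision=4,suppress=True)
snap('wrist','w8'); o=arm.observe(); print(o['clock'],o['position'],o['force'],o['width'])
d=np.load('pics/w8.npz')['d']; u,v=proj('w8',np.array([[.4585,.226,.03]]))[0]; print(u,v)
Q=np.array([[.4585+a,.226+b,.03] for a,b in((0,0),(.025,0),(-.025,0),(0,.025),(0,-.025),(.048,0),(-.048,0),(0,.048),(0,-.048))])
print(world('wrist','w8',proj('w8',Q)))
# dark region centroid
g=cv2.imread('pics/w8.png').max(2); r=(slice(max(int(v)-75,0),int(v)+75),slice(int(u)-75,int(u)+75))
m=(g[r]<110).astype(np.uint8); cs,_=cv2.findContours(m,0,1); c=max(cs,key=cv2.contourArea); b=cv2.boundingRect(c); print(b,cv2.contourArea(c), plane('wrist','w8',[(b[0]+b[2]/2+r[1].start,b[1]+b[3]/2+r[0].start)],.03))
```

```text
13.1 [0.5258 0.207  0.2003] [0.4193 0.4577 0.4399] 0.8717256943028259
343.53743845545677 136.2238871882724
[[0.4585 0.226  0.0304]
 [0.4835 0.226  0.0304]
 [0.4335 0.226  0.0306]
 [0.4585 0.2509 0.0304]
 [0.4585 0.201  0.0304]
 [0.508  0.2264 0.0222]
 [0.4092 0.2264 0.0223]
 [0.4586 0.2757 0.0224]
 [0.4586 0.177  0.0227]]
(24, 22, 100, 103) 7902.0 [[0.4573 0.2251 0.03  ]]
```

>>> {"op": "carry_out", "data": {"plan": [[-0.4,-4,0,0,5],[-0.4,-8,0,0,2],[-0.4,-12,0,0,0],[-0.4,-16,0,0,0],[-0.4,-19,0,0,0],[-0.4,-19.8,0,0,0],[-0.4,-19.8,-3,0,0],[-0.4,-19.8,-6,0,0],[-0.4,-19.8,-9,0,0],[-0.4,-19.8,-10,0,0],[-0.4,-19.8,-10,0,0],[-0.4,-19.8,-10,0,0]], "squeeze": 20}}

```text
clock: 14.3
position: [0.5222, 0.0095, 0.1011]
ee_rot: [0.175, 3.128, 0.002]
force: [0.8, 0.8, 1.2]
width: 0.003
```

Run:
```python
from h import *
np.set_printoptions(precision=4,suppress=True)
snap('wrist','w9'); snap('scene','s9'); o=arm.observe(); print(o['clock'],o['position'],o['ee_rot'],o['force'],o['width'])
u=proj('w9',np.array([[.5626,.0045,.052],[.569,.0045,.07]])); print(u)
```

```text
14.4 [0.5226 0.0093 0.1016] [0.1753 3.1263 0.0023] [ 0.6152 -0.3906  0.3788] 0.005209705671914159
[[326.1048 404.781 ]
 [328.1574 450.5193]]
```

>>> {"op": "carry_out", "data": {"plan": [[1.5,-0.16,0,0,0],[2.5,-0.27,0,0,0],[2.8,-0.31,0,0,0],[3.1,-0.34,0,0,0],[3.4,-0.37,0,0,0],[3.7,-0.41,0,0,0],[4,-0.44,0,0,0],[4.3,-0.47,0,0,0],[4.5,-0.5,0,0,0],[4.6,-0.51,0,0,0],[4.6,-0.51,0,0,0]]}}

```text
clock: 15.5
position: [0.569, 0.0042, 0.1017]
ee_rot: [0.175, 3.126, 0.002]
force: [0.5, 0.5, -0.3]
width: 0.005
```

>>> {"op": "carry_out", "data": {"plan": [[0.1,-0.01,0,0,0],[0.2,-0.02,0,0,0],[0.25,-0.03,0,0,0],[0.25,-0.03,0,0,0]]}}

```text
clock: 15.9
position: [0.5704, 0.004, 0.1015]
ee_rot: [0.175, 3.128, 0.002]
force: [-5.0, 0.3, 4.2]
width: 0.001
```

>>> {"op": "carry_out", "data": {"plan": [[0.1,-0.01,0,0,0],[0.1,-0.01,0,0,0],[-1,0.1,0,0,0],[-3,0.3,0,0,0],[-4,0.4,3,0,0],[-4,0.4,7,0,0],[-4,0.4,11,0,0],[-1.2,-0.2,15,0,0],[-1.2,-0.2,19,0,4],[-1.2,-0.2,19,0,9],[-1.2,-0.2,19,0,9],[-1.2,-0.2,19,0,9],[-1.2,-0.2,19,0,9]]}}

```text
clock: 17.2
position: [0.5575, 0.0021, 0.2901]
ee_rot: [0.175, 3.13, 0.002]
force: [-0.6, -0.8, -0.1]
width: 0.39
```

Run:
```python
from h import *
np.set_printoptions(precision=4,suppress=True)
snap('wrist','w10'); snap('scene','s10'); o=arm.observe(); print(o['clock'],o['position'],o['force'])
yaw=-.11; ax=np.array([np.cos(yaw),np.sin(yaw),0]); face=np.array([.5805,.0025,.072])
for fn in('w1','w10'):
    P=np.array([face+ax*s for s in np.arange(-.024,.03,.004)]); w=world('wrist',fn,proj(fn,P),0); print(fn,w[:,2])
w=world('wrist','w10',proj('w10',np.array([[.4585,.226,.03],[.466,.058,.016],[.549,-.077,.016],[.4585,.201,.03],[.4835,.226,.03]]))); print(w)
a,b,c=[cv2.imread(f'pics/{n}.png').astype(int)[215:275,310:355] for n in('scene0','scene1','s10')]; print(abs(c-a).mean(),abs(c-b).mean())
```

```text
17.3 [0.5578 0.002  0.2904] [-0.6157 -0.8651 -0.2079]
w1 [ 0.      0.0008 -0.0006  0.      0.0343  0.0538  0.0661  0.0731  0.0727
  0.0715  0.0578  0.0574  0.0586  0.0601]
w10 [-0.     -0.0001 -0.0005  0.0004  0.0378  0.0556  0.0657  0.0714  0.0727
  0.0723  0.0595  0.0595  0.0577  0.0573]
[[ 0.4585  0.2259  0.0301]
 [ 0.466   0.0579  0.0166]
 [ 0.5489 -0.0769  0.0163]
 [ 0.4585  0.2008  0.0303]
 [ 0.4835  0.2258  0.0303]]
3.493456790123457 10.84320987654321
```

Depth profiles match the starting state, so the knob is home. The puck is seated and its neighbours haven't moved.

```bash
python3 -c "
from cell import arm; print(arm.sign_off())"
```

```text
the job is handed in; nothing more can be done
None
```

The job is done and handed in at about 17 s, in the order you asked. I pulled the knob out by its head about 18 mm to the end stop. Then I lowered the dark round puck into the round recess until it touched the floor (about 10 N) and released it. Last, I pushed the knob home with closed fingers until it stopped.

**Last checks:**
- **Knob out:** after I let go of it, and before I touched the puck, a picture showed it staying out.
- **Puck seated:** the top reads a level 30 mm above the table, which is 8 mm proud of the pad as specified.
- **Knob home:** the depth profile over the knob matches the one from the start.
- **Neighbours:** the square puck and the turquoise disc read at their original places and heights. I did not re-measure the other bystanders.

**Disagreements:**
- **Charger position:** the first estimates from the scene and side cameras differed by about 13 mm sideways, so I used close wrist views instead.
- **Puck alignment:** the held puck measured about 62 mm across instead of 64, and its edge view disagreed with the earlier fit by 2–3 mm. I moved it 2.7 mm and then 0.5 mm before lowering it, and it went in without touching the sides.
- **Final views:** the last checks were by depth and image numbers only, because I had used all 12 picture views.

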